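Rinse the red-tipped print tongs at the pump station

TASK

Take the red-tipped print tongs out of the crowded cream tray and lay them down (do not drop them) between the cheeks of the sliding cradle at the rinse station, flat, with their red tips toward the bottle end, and let go. Push the cradle fully home under the spout (it has a blue tab to push on), press the orange nozzle cap on the bottle right down and let it spring back up, then push the cradle fully back out, with the tongs still lying in it. Do not pump while the cradle is away from home, and leave the black-tipped tongs and the other loose things where they lie.

Things in the scene. Friction and masses are not known exactly. Their poses are not given: they have to be found in the camera images.
- tongs_red: Wooden print tongs with RED rubber tips, 26 x 191 x 12 mm, lying flat in the tray, loose, 30 g. Origin at the middle of the underside (also about the centre of mass); x across the 26 mm width, y along the length: the red tips are at y = -95 mm, the joined end at y = +96 mm; z up. Grip across x, near the middle.
- red_tip (a point): Point between the red tips of those tongs, 90 mm from their origin along their -y axis, 6 mm above their underside.
- tongs_black: Like the red-tipped tongs but with BLACK tips, lying in the same tray (which of the two lies nearer the robot changes); same axes. Not to be disturbed.
- marker: Green and white marker pen, 17 x 135 x 16 mm (long axis y), loose in the tray between the tongs; origin at the middle of its underside. Not to be disturbed.
- film_clip: Steel film clip, 20 x 63 x 11 mm (long axis y), loose in the tray between the tongs; origin at the middle of its underside. Not to be disturbed.
- loupe: Loose standing loupe, black over clear, 47 mm wide and 42 mm high, on the table beyond the tray and station; origin at the middle of its foot. Not to be disturbed.
- tray: Cream developing tray, fixed, 335 (x) x 265 (y) x 62 mm high, rim at 62 mm, inner floor 6 to 8 mm above the table, flat floor about 250 x 195 mm. Origin at the middle of its underside. Its long side runs left-right (its x axis points to the robot's right); the two tongs lie along it, about 50 mm either side of its middle, tips to the right.
- station: Rinse station, fixed: grey base plate 160 (x) x 345 (y) x 12 mm with a rail along y. Origin at the middle of its underside; x points away from the robot, y to the left, z up (it stands at some yaw). A brown bottle with a red label (62 mm wide) stands at x = +34, y = -120 mm; its pump nozzle is on top. The cradle slides along y on the rail at x = -30 mm.
- cradle (a joint): Travel of the sliding cradle in m: 0 = fully out (toward the station's +y, away from the bottle end), 0.090 = fully home (toward -y, tongs' tips under the spout). It stays where it is left; friction about 1.5 N.
- cradle_floor (a point): Middle of the floor of the aluminium cradle (plate 52 x 205 mm), 22 mm above the table; moves with the cradle; same axes as the station. The tongs belong with their origin here, along y, red tips to -y. Two pairs of flared cheeks, 12 mm high, 41 mm apart at the floor, stand 55 to 95 mm either side of it along y; between them the sides are open for the fingers.
- heel_end (a point): End of the cradle away from the bottle, on its floor: 100 mm along +y from the middle of the cradle.
- push_tab (a point): Middle of the top edge of the cradle's upright blue tab, 68 mm above the table; tab 24 (station x) x 10 (station y) mm, 46 mm tall clear of the plate, on the far (+x) side of the cradle at its end away from the bottle. Push on its broad faces along station -y (home) or +y (out).
- nozzle (a joint): Travel of the sprung nozzle cap in m: 0 = up, 0.014 = right down; the spring takes 2 N to start and 6 N at the bottom and lifts it again.
- nozzle_top (a point): Middle of the top of the orange nozzle cap, a disc 38 mm wide, 171 mm above the table when up; press it straight down. A spout of 64 mm runs from it toward the station's -x.
- nozzle_spout (a point): Mouth of the spout, 22 mm below the cap's top, over the place of the tongs' tips when the cradle is home.

How it is judged (in metres and radians):
On the way, in this order (a step that is already met when the one before it is completed fails the run):
1. the red-tipped tongs lie flat in the cradle, tips toward the bottle end, let go (x of tongs_red in the frame of cradle_floor between -0.012 and 0.012 m and y of tongs_red in the frame of cradle_floor between -0.022 and 0.022 m and z of tongs_red in the frame of cradle_floor between -0.003 and 0.005 m and angle between tongs_red's own z axis and vertical below 0.12 rad and horizontal distance between red_tip and heel_end above 0.12 m and contact force between tongs_red and the fingers below 0.05 N and linear speed of tongs_red below 0.03 m/s), for 0.2 s.
2. the cradle is home, tongs still lying in it (x of tongs_red in the frame of cradle_floor between -0.012 and 0.012 m and y of tongs_red in the frame of cradle_floor between -0.022 and 0.022 m and z of tongs_red in the frame of cradle_floor between -0.003 and 0.005 m and angle between tongs_red's own z axis and vertical below 0.12 rad and horizontal distance between red_tip and heel_end above 0.12 m and value of joint cradle above 0.082 m), for 0.1 s.
3. the nozzle is pressed right down with the cradle home (all of step 2 and value of joint nozzle above 0.0115 m), for 0.05 s.
4. the nozzle has sprung back up, cradle still home (all of step 2 and value of joint nozzle below 0.003 m), for 0.1 s.
At the end, for the whole second after the job is handed in: The cradle is fully out (within 8 mm of its stop), the red-tipped tongs lie flat in it at rest, within 12 mm sideways and 22 mm lengthwise of its middle, red tips toward the bottle end, let go; the nozzle is up (within 3 mm) (x of tongs_red in the frame of cradle_floor between -0.012 and 0.012 m and y of tongs_red in the frame of cradle_floor between -0.022 and 0.022 m and z of tongs_red in the frame of cradle_floor between -0.003 and 0.005 m and angle between tongs_red's own z axis and vertical below 0.12 rad and horizontal distance between red_tip and heel_end above 0.12 m and contact force between tongs_red and the fingers below 0.05 N and value of joint cradle below 0.008 m and value of joint nozzle below 0.003 m and linear speed of tongs_red below 0.02 m/s); the robot touches nothing.
It fails at once if the nozzle is pumped (over 5 mm down) while the cradle is more than 15 mm from home (value of joint nozzle above 0.005 m and value of joint cradle below 0.075 m).
It fails at once if the tongs are dropped over the cradle (falling faster than 0.6 m/s, a drop of about 2 cm) (horizontal distance between tongs_red and cradle_floor below 0.15 m and contact force between tongs_red and the fingers below 0.01 N and linear speed of tongs_red above 0.6 m/s).
It fails at once if the black-tipped tongs, the marker, the film clip or the loupe is moved more than 3 cm (distance of any of tongs_black, marker, film_clip, loupe from where it was at the start of the episode above 0.03 m).
It also fails if it takes over 61 s, if anything falls off the work surface, if the arm or the gripper's body presses on something with over 40 N, if the wrist force passes 120 N, or if a joint passes its speed limit or range.

ROBOT

A 7-joint arm with a two-finger parallel gripper is mounted at the origin on a cart in front of the work surface, level with it; the furniture and walls round the work are solid. World frame = base frame: x ahead of the robot, y to its left, z up, the work surface at z = 0. Lengths are in m, angles in degrees, forces in N, time in s.
With the tool pointing down it reaches from about 0.4 to 0.875 m from the base axis. Payload 4.4 kg.
Tool frame: the origin (TCP) lies on the centre line of the jaws, within the pads' length; the fingertips stand 25 mm ahead of it and the grasp point (between the pads) lies 6 mm ahead of it (arm.tcp_to_tips is the distance from the TCP to the fingertips, in m); y points along the fingers, x is the direction in which the jaws open and shut, and the axes are right-handed (so a half turn about y gives the same grasp; the last joint's range is limited). The gripper opens to 85 mm and grips with 20 to 120 N. Pads are 22 mm wide; open, the fingers measure 114 mm over their backs; the gripper's body (76 mm by 85 mm) begins 54 mm behind the grasp point. The pads swing forward as they close: fully open they stand 13 mm farther back than shut.
Start: joints at [-77.624, 36.005, 2.206, 86.941, -1.547, 57.084, -1.146], TCP at [0.181, 0.624, 0.256] pointing down, gripper open.
Joint ranges: [-175.42, 175.42], [-21.48, 121.26], [-71.46, 75.88], [10.55, 141.38], [-63.04, 243.04], [13.31, 113.54], [-168.57, 168.57]. Speed limits (degrees/s): [147.25, 147.25, 180, 180, 180, 180, 180].

INTERFACE

Orientations are given as a 3x3 rotation matrix whose columns are the frame's x, y, z axes.
In Python, from rig import arm, grab_frame, camera_model gives the robot as it stands. The module is installed in compiled form; this text tells all that it offers.
- The arm moves only by the shell command python3 -m crank 'ROWS' [OPENING] [FORCE]. ROWS is JSON, one flat list of numbers, 4 for each row, row after row: the shift along the tool's x, y, z in units of 25 mm (1.0 is 25 mm), then the turn about the tool's y in units of 5 degrees (1.0 is 5 degrees). A call has 1 to 8 rows; each row is the pose to reach, as a shift and turn from the pose commanded when the call began, along the tool's axes at that moment; what a row does not reach only later rows make up. A row lasts 1/10 s, in which the tool goes at most 50 mm and 8.59 degrees, less where a joint would pass 70% of its speed; a pose out of reach is approached as far as the arm can. A call with a gripper value outside its range is refused whole. OPENING is the opening in per cent of the stroke, from 0 (shut) to 100 (fully open), set as the call begins (- or left out, the last holds). The fingers move at their own pace and stop on an object; FORCE is the grip in N (left out, the last holds). Time passes only in rows, so rows that repeat a pose let the fingers close. It gives the time, the measured TCP pose, the force and the opening at its end, in the units of the state.
- arm.sense(): the state, without advancing time (a new reading comes with each control period).
- grab_frame(name): name is "scene" or "top" or "wrist"; returns the picture (384x512x3 uint8, blue, green, red); there is no depth.
- camera_model(name): a dict with "mtx" (3x3 intrinsics, pixels), "camera_from_world" (4x4, takes a point from world to camera coordinates). Camera axes: x right, y down, z forward; pixel columns grow to the right and rows downward; lengths in m; the calibration is good to about 2 mm. A picture is of the moment at which its call begins: read the wrist's pose just before it. camera_model takes no time and is no camera call; for the wrist camera it gives the pose at the moment of the call.
- arm.close_job(): hands the job in, once; it reports no verdict.
The state is a dict: "time_s": time; "joints": joint angles; "qvel": joint speeds; "joint_torque": joint torques, N m; "tcp_pos": TCP position; "orientation": TCP orientation; "ft_force": force on the tool from outside, world axes, zero at the start; "moment": the same for the moment, N m; "grip_width": finger opening in m.
Only numpy, scipy, OpenCV 4.12 (cv2) and the standard library are available. Lean on these libraries where they do the work, as an engineer would, in place of code of your own. Each camera call takes 0.05 s, during which the arm holds its last target. There are 200 camera calls.

## Working session

There is one attempt and no reset: what is moved stays moved. The work goes in short steps, Python scripts to look and compute and a shell command to move; the robot and the scene stay as the last step left them, time stands still between calls to the robot, and variables do not carry over. Pictures are saved under pics/ and viewed, on a budget of 10 in all, crops included, one or two more only if the job needs it, and the job is handed in when it is done.

```bash
mkdir -p pics; python3 - <<'E'
from rig import arm, grab_frame, camera_model
import cv2,numpy as np
s=arm.sense();print(s['time_s'],s['tcp_pos'],s['orientation'],s['grip_width'],arm.tcp_to_tips)
for n in("top","scene"):
    cv2.imwrite(f"pics/{n}0.png",grab_frame(n))
    m=camera_model(n);print(n,np.round(m['mtx'],1).tolist(),np.round(m['camera_from_world'],3).tolist())
E
```

```text
0.0 [0.18056349 0.62380743 0.25539175] [[ 2.78128504e-01 -5.43784294e-04 -9.60543721e-01]
 [ 9.60541928e-01 -1.85592935e-03  2.78129036e-01]
 [-1.93394348e-03 -9.99998130e-01  6.14076037e-06]] 0.08525954307746283 0.025
top [[497.4, 0.0, 255.4], [0.0, 497.4, 190.8], [0.0, 0.0, 1.0]] [[-0.001, -1.0, 0.002, 0.016], [-0.98, 0.001, -0.198, 0.597], [0.198, -0.002, -0.98, 1.341], [0.0, 0.0, 0.0, 1.0]]
scene [[385.8, 0.0, 253.8], [0.0, 385.8, 192.9], [0.0, 0.0, 1.0]] [[0.891, -0.454, -0.011, -0.505], [-0.286, -0.541, -0.791, 0.253], [0.353, 0.708, -0.612, 1.094], [0.0, 0.0, 0.0, 1.0]]
```

View pics/top0.png

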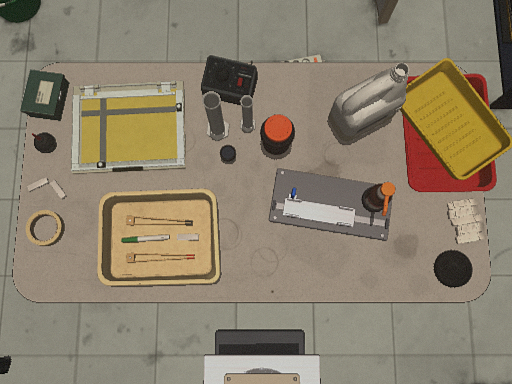

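View pics/scene0.png

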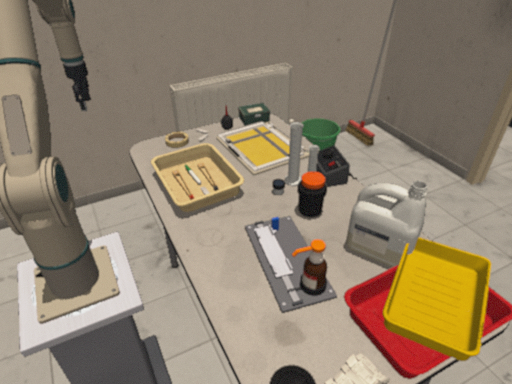

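The top view shows the red-tipped tongs as the nearer pair, from (127,259) to (195,257). The black-tipped pair is at y≈222, the station runs from (270,200) to (390,210) with its blue tab at (293,193), and the bottle cap is at (386,190). In the scene view the cradle is empty and the cap is at (317,245).

```bash
cat > h.py <<'E'
from rig import arm, grab_frame, camera_model
import cv2,numpy as np
def ray(m,uv,z):
    T=np.array(m['camera_from_world']);R=T[:3,:3];c=-R.T@T[:3,3]
    d=R.T@np.linalg.inv(m['mtx'])@np.array([uv[0],uv[1],1.]);return c+d*(z-c[2])/d[2]
def px(m,P):
    T=np.array(m['camera_from_world']);q=T[:3,:3]@np.array(P)+T[:3,3];q=np.array(m['mtx'])@q;return q[:2]/q[2]
def to_tool(P,yaw=None):
    """rows units (x,y,z) from present pose to world P"""
    s=arm.sense();return np.round(np.array(s['orientation']).T@(np.array(P)-s['tcp_pos'])/.025,2)
E
python3 - <<'E'
from h import *
m=camera_model("top")
im=cv2.imread("pics/top0.png")
for n,uv,z in[("red tip",(195,257),.013),("red end",(127,258),.013),("black tip",(192,223),.013),("black end",(127,220),.013),("marker L",(122,239),.015),("marker R",(169,238),.015),("clip",(188,238),.015),("blue",(293,193),.05),("cap",(388,188),.171),("st c1",(278,170),.012),("st c2",(397,186),.012),("st c3",(388,240),.012),("st c4",(270,221),.012),("loupe",(228,154),.02),("tray",(159,237),.03)]:print(n,np.round(ray(m,uv,z)[:2],3))
a=cv2.resize(im[195:285,100:220],None,fx=5,fy=5,interpolation=cv2.INTER_CUBIC)
b=cv2.resize(im[165:245,262:402],None,fx=5,fy=5,interpolation=cv2.INTER_CUBIC)
cv2.imwrite("pics/zs.png",b)
E
```

```text
red tip [0.415 0.186]
red end [0.412 0.379]
black tip [0.512 0.197]
black end [0.521 0.384]
marker L [0.466 0.395]
marker R [0.469 0.261]
clip [0.469 0.207]
blue [ 0.592 -0.092]
cap [ 0.582 -0.328]
st c1 [ 0.669 -0.052]
st c2 [ 0.621 -0.399]
st c3 [ 0.463 -0.364]
st c4 [ 0.518 -0.027]
loupe [0.715 0.095]
tray [0.47  0.287]
```

View pics/zs.png

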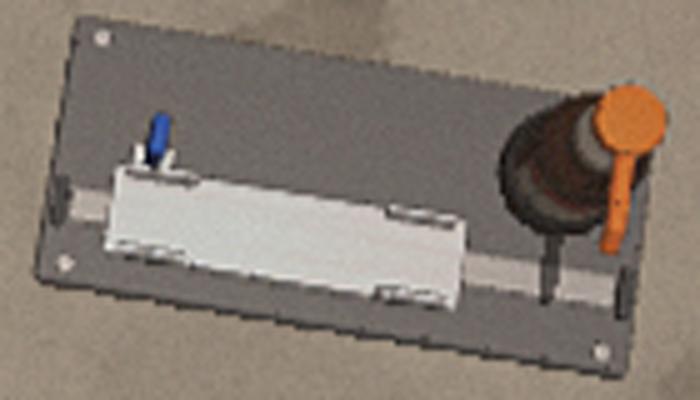

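```bash
cat >> h.py <<'E'
def st(p,q):
    c,s=np.cos(q[2]),np.sin(q[2]);return np.array([q[0]+c*p[0]-s*p[1],q[1]+s*p[0]+c*p[1],p[2]])
E
python3 - <<'E'
from h import *
from scipy.optimize import least_squares
m=camera_model("top")
obs=[((80,17),(.08,.1725,.012)),((37,281),(-.08,.1725,.012)),((620,378),(-.08,-.1725,.012)),((631,120),(.034,-.12,.171)),((612,245),(-.03,-.12,.149)),
((115,168),(-.004,.1025,.022)),((467,222),(-.004,-.1025,.022)),((455,308),(-.056,-.1025,.022)),((105,248),(-.056,.1025,.022))]
def f(x):
    r=[]
    for i,(uv,p) in enumerate(obs):
        p=np.array(p); 
        if i>4:p[1]+=x[3]
        r+=list(px(m,st(p,x))-np.array([262+uv[0]/5-.4,165+uv[1]/5-.4]))
    return np.array(r)
s=least_squares(f,[.57,-.21,-.13,.06],loss='soft_l1')
print(s.x,np.round(s.fun.reshape(-1,2),1).tolist())
q=s.x
for n,p in[("floor",(-.03,q[3],.022)),("cap",(.034,-.12,.171)),]:print(n,st(p,q))
print(np.degrees(q[2]))
print("tab", ray(m,(262+163/5-.4,165+118/5-.4),.068), np.degrees(np.arctan2(.415-.412,.186-.379)))
E
```

```text
[ 0.56744969 -0.20550103 -0.16828883  0.03452582] [[-0.6, -0.1], [-0.7, 0.3], [1.9, 0.9], [0.7, -0.3], [-0.6, 0.1], [0.1, -1.3], [0.2, -0.4], [0.3, 0.2], [-0.7, 0.3]]
floor [ 0.54365643 -0.16643809  0.022     ]
cap [ 0.5808699  -0.32950062  0.171     ]
-9.642239453528255
tab [ 0.60260307 -0.09368386  0.068     ] 179.10946374663942
```

```bash
python3 -m crank '[-5,1,-6,7, -10.5,2,-12.7,14.8, -10.5,2,-12.7,14.8, -10.5,2,-12.7,14.8, -10.5,2,-12.7,14.8, -10.5,2,-12.7,14.8, -10.5,2,-12.7,14.8, -10.5,2,-12.7,14.8]' 53 30
```

```text
time_s: 0.9
tcp_pos: [0.4049, 0.2945, 0.2078]
orientation: [[0.997, -0.0, -0.083], [0.083, -0.0, 0.997], [-0.0, -1.0, -0.0]]
ft_force: [0.1, 0.8, -0.9]
grip_width: 0.0454
```

```bash
python3 -m crank '[0,0,0,1, 0,0,0,1, 0,0,0,1]'; python3 - <<'E'
from h import *
s=arm.sense();m=camera_model("wrist");cv2.imwrite("pics/w1.png",grab_frame("wrist"))
print(s['tcp_pos'],np.round(s['orientation'],3).tolist());np.savez("w1.npz",mtx=m['mtx'],camera_from_world=m['camera_from_world'])
E
```

```text
time_s: 1.2
tcp_pos: [0.4036, 0.2972, 0.2079]
orientation: [[1.0, -0.001, -0.005], [0.005, 0.0, 1.0], [-0.001, -1.0, 0.0]]
ft_force: [-0.4, 0.5, 0.1]
grip_width: 0.0456
[0.40363987 0.2971538  0.20788821] [[1.0, -0.001, -0.005], [0.005, 0.0, 1.0], [-0.001, -1.0, 0.0]]
```

View pics/w1.png

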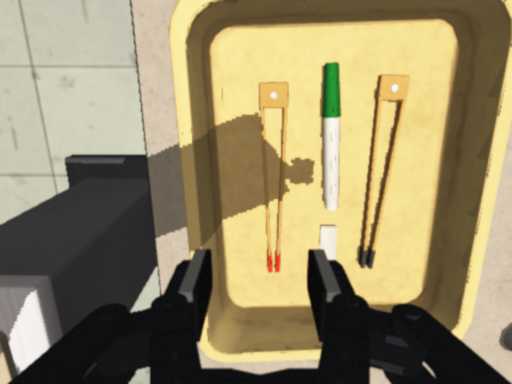

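The wrist view shows the red tongs' joined block at (274,82–107) and the tips at (273,271). The marker is at x≈332, and the clear lane left of the tongs runs to the wall foot at about x=215.

```bash
python3 - <<'E'
from h import *
m=np.load("w1.npz")
P={n:ray(m,uv,z) for n,uv,z in[("end",(274,82),.018),("tip",(273,271),.016),("mkL",(323,180),.014),("wall",(213,180),.007),("clip",(320,235),.014)]}
for n in P:print(n,np.round(P[n],4))
e,t=P['end'],P['tip'];print(np.linalg.norm(e-t),(e+t)/2,np.degrees(np.arctan2(*(e-t)[:2])))
c=(e+t)/2;c[2]=.036;print(to_tool(c))
E
```

```text
end [0.4162 0.3811 0.018 ]
tip [0.419  0.1934 0.016 ]
mkL [0.4654 0.2922 0.014 ]
wall [0.3584 0.2896 0.007 ]
clip [0.4662 0.2342 0.014 ]
0.18774251765929445 [0.4176208  0.28722121 0.017     ] -0.8646186549689093
[ 0.57  6.88 -0.42]
```

```bash
python3 -m crank '[0.57,1,-0.42,0, 0.57,3,-0.42,0, 0.57,4.5,-0.42,0, 0.57,5.8,-0.42,0, 0.57,6.4,-0.42,0, 0.57,6.8,-0.42,0, 0.57,6.8,-0.42,0, 0.57,6.8,-0.42,0]'; python3 -m crank '[0,0,0,0,0,0,0,0,0,0,0,0,0,0,0,0,0,0,0,0]' 5 30
```

```text
time_s: 2.05
tcp_pos: [0.4187, 0.2866, 0.0387]
orientation: [[1.0, 0.001, -0.003], [0.003, 0.001, 1.0], [0.001, -1.0, 0.001]]
ft_force: [-0.2, 0.6, 0.5]
grip_width: 0.0452
time_s: 2.55
tcp_pos: [0.4193, 0.2863, 0.0392]
orientation: [[1.0, 0.002, -0.002], [0.002, 0.001, 1.0], [0.002, -1.0, 0.001]]
ft_force: [-0.2, -0.1, 6.8]
grip_width: 0.0166
```

```bash
python3 -m crank '[0,-0.2,0,0, 0,-0.8,0,0, 0,-2,0,0, 0,-3.5,0,0, 0,-5,0,0, 0,-5,0,0, 0,-5,0,0, 0,-5,0,0]'; python3 - <<'E'
from h import *
s=arm.sense();m=camera_model("wrist");cv2.imwrite("pics/w2.png",grab_frame("wrist"))
print(s['tcp_pos']);np.savez("w2.npz",mtx=m['mtx'],camera_from_world=m['camera_from_world'])
E
```

```text
time_s: 3.35
tcp_pos: [0.4178, 0.2855, 0.1624]
orientation: [[1.0, -0.002, -0.002], [0.002, -0.001, 1.0], [-0.002, -1.0, -0.001]]
ft_force: [1.0, -1.0, -0.1]
grip_width: 0.0169
[0.41776216 0.28548767 0.16243867]
```

View pics/w2.png

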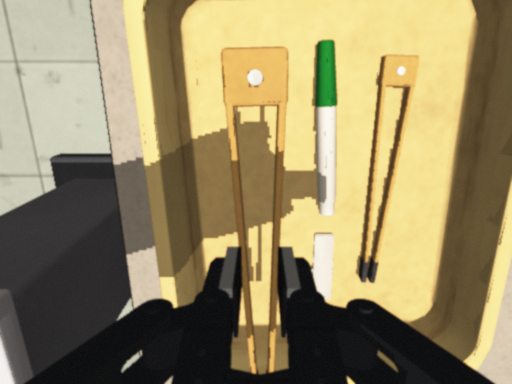

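```bash
python3 -m crank '[0.2,-0.5,-0.7,0, 0.6,-1,-2,0.1, 1.1,-1,-3.8,0.4, 1.6,-1,-5.7,0.6, 2.2,-1,-7.6,0.9, 2.7,-1,-9.5,1.1, 3.2,-1,-11.4,1.4, 3.7,-1,-13.2,1.6]'; python3 -m crank '[0.4,0,-1.6,0.1, 0.8,0,-2.8,0.2, 1.1,0,-3.9,0.3, 1.3,0,-4.7,0.4, 1.3,0,-4.9,0.4, 1.3,0,-4.9,0.4, 1.3,0,-4.9,0.4]';  python3 - <<'E'
from h import *
s=arm.sense();m=camera_model("wrist");cv2.imwrite("pics/w3.png",grab_frame("wrist"))
print(s['tcp_pos']);np.savez("w3.npz",mtx=m['mtx'],camera_from_world=m['camera_from_world'],p=s['tcp_pos'],R=s['orientation'])
E
```

```text
time_s: 4.2
tcp_pos: [0.511, -0.048, 0.1881]
orientation: [[0.99, -0.001, 0.141], [-0.141, -0.001, 0.99], [-0.001, -1.0, -0.001]]
ft_force: [1.0, 0.1, -0.6]
grip_width: 0.0172
time_s: 4.9
tcp_pos: [0.5265, -0.1687, 0.1879]
orientation: [[0.985, -0.001, 0.171], [-0.171, 0.001, 0.985], [-0.001, -1.0, 0.001]]
ft_force: [0.0, 0.2, -1.1]
grip_width: 0.0171
[ 0.52646587 -0.16871371  0.18786115]
```

View pics/w3.png

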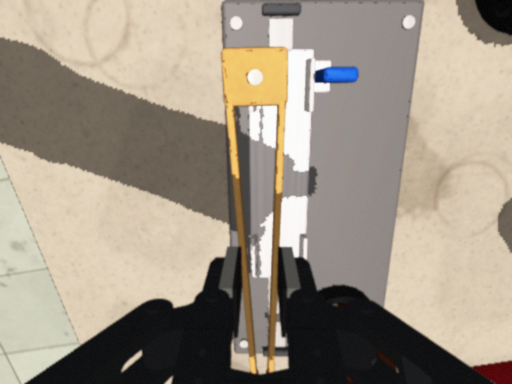

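The tongs are held straight along the image, hovering left of the cradle. The cradle's heel corner is at (313,50), the rail is centred at (281,30), the blue tab top is at (340,73), and the plate screws are at (237,22) and (409,22).

```bash
python3 - <<'E'
from h import *
m=np.load("w3.npz");R=m['R'];p=m['p']
P={n:ray(m,uv,z) for n,uv,z in[("corner",(313,50),.022),("cor2",(308,190),.022),("rail",(281,30),.016),("plTL",(222,2),.012),("plTR",(422,2),.012),("plBR",(388,300),.012),("tab",(338,71),.068),("end",(255,47),p[2]-.0205),("endL",(222,47),p[2]-.0205),("endR",(288,47),p[2]-.0205)]}
for n in P:print(n,np.round(P[n],4), "tool", np.round(R.T@(P[n]-p),4))
d=P["corner"]-P["cor2"];print(np.degrees(np.arctan2(-d[0],d[1])));d=P["plTR"]-P["plBR"];print(np.degrees(np.arctan2(-d[0],d[1])))
d=P["plTR"]-P["plTL"];print(np.degrees(np.arctan2(d[1],d[0])))
yaw=np.radians(-9.7);x=np.array([np.cos(yaw),np.sin(yaw),0]);y=np.array([-np.sin(yaw),np.cos(yaw),0])
f=P["corner"]-.026*x-.1025*y;print("floor",f,"rail-x",(P["rail"]-f)@x, "tool",np.round(R.T@(f-p)/.025,2))
E
```

```text
corner [ 0.5861 -0.0701  0.022 ] tool [0.0422 0.1659 0.1072]
cor2 [ 0.5681 -0.1825  0.022 ] tool [ 0.0436  0.1658 -0.0066]
rail [ 0.5642 -0.0512  0.016 ] tool [0.0173 0.172  0.1221]
plTL [ 0.5226 -0.0236  0.012 ] tool [-0.0284  0.1761  0.1422]
plTR [ 0.6748 -0.0499  0.012 ] tool [0.126  0.1758 0.1423]
plBR [ 0.6353 -0.3172  0.012 ] tool [ 0.1328  0.1755 -0.1278]
tab [ 0.5935 -0.0887  0.068 ] tool [0.0525 0.1199 0.0901]
end [ 0.5414 -0.0752  0.1674] tool [-0.0012  0.0206  0.0946]
endL [ 0.5292 -0.0731  0.1674] tool [-0.0136  0.0206  0.0946]
endR [ 0.5536 -0.0773  0.1674] tool [0.0112 0.0206 0.0947]
-9.111883748173648
-8.397522073340072
-9.809311703795963
floor [ 0.54324699 -0.16674087  0.022     ] rail-x 0.0012242026310935903 tool [0.66 6.63 0.19]
```

```bash
python3 -m crank '[0.3,0.5,0.1,0, 0.7,1.5,0.25,0, 0.7,3,0.25,0, 0.7,4,0.25,0, 0.7,4.6,0.25,0, 0.7,4.9,0.25,0, 0.7,5.0,0.25,0, 0.7,5.0,0.25,0]'; python3 -m crank '[0,0.1,0,0, 0,0.15,0,0, 0,0.2,0,0, 0,0.2,0,0]'
```

```text
time_s: 5.75
tcp_pos: [0.5459, -0.1668, 0.0635]
orientation: [[0.985, 0.001, 0.172], [-0.172, -0.0, 0.985], [0.001, -1.0, -0.0]]
ft_force: [0.0, -0.2, -0.2]
grip_width: 0.017
time_s: 6.15
tcp_pos: [0.5454, -0.1668, 0.0583]
orientation: [[0.985, 0.0, 0.172], [-0.172, -0.0, 0.985], [0.0, -1.0, 0.0]]
ft_force: [-0.4, -0.7, 0.4]
grip_width: 0.017
```

```bash
python3 -m crank '[0,0.04,0,0, 0,0.08,0,0, 0,0.12,0,0, 0,0.12,0,0, 0,0.12,0,0]'
```

```text
time_s: 6.65
tcp_pos: [0.5454, -0.1667, 0.0551]
orientation: [[0.985, 0.0, 0.172], [-0.172, 0.0, 0.985], [0.0, -1.0, 0.0]]
ft_force: [0.2, 0.9, 0.7]
grip_width: 0.017
```

```bash
python3 -m crank '[0,0.03,0,0, 0,0.05,0,0, 0,0.05,0,0]'; python3 -m crank '[0,0,0,0,0,0,0,0,0,0,0,0,0,0,0,0,0,0,0,0]' 50; python3 -m crank '[0,-0.3,0,0, 0,-1.5,0,0, 0,-3,0,0, 0,-4.5,0,0, 0,-5,0,0, 0,-5,0,0,0,-5,0,0]'; python3 - <<'E'
from h import *
s=arm.sense();m=camera_model("wrist");cv2.imwrite("pics/w4.png",grab_frame("wrist"))
print(s['tcp_pos']);np.savez("w4.npz",mtx=m['mtx'],camera_from_world=m['camera_from_world'],p=s['tcp_pos'],R=s['orientation'])
E
```

```text
time_s: 6.95
tcp_pos: [0.5454, -0.1667, 0.055]
orientation: [[0.985, 0.001, 0.172], [-0.172, 0.0, 0.985], [0.0, -1.0, 0.0]]
ft_force: [-2.5, 0.7, 10.2]
grip_width: 0.017
time_s: 7.45
tcp_pos: [0.5452, -0.1667, 0.0536]
orientation: [[0.985, -0.0, 0.172], [-0.172, 0.0, 0.985], [-0.0, -1.0, -0.0]]
ft_force: [-0.3, -0.1, 0.5]
grip_width: 0.0424
time_s: 8.15
tcp_pos: [0.5448, -0.1663, 0.1782]
orientation: [[0.985, -0.001, 0.172], [-0.172, 0.001, 0.985], [-0.001, -1.0, 0.0]]
ft_force: [1.1, -1.0, -0.3]
grip_width: 0.0425
[ 0.54476934 -0.16628512  0.17821684]
```

View pics/w4.png

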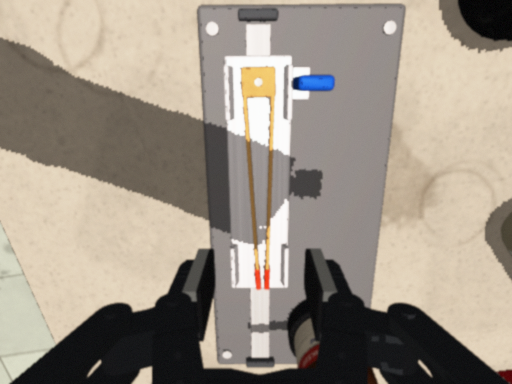

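The tongs lie straight in the cradle between both cheek pairs: block at (258,67), tips at (262,289) toward the bottle, and tab at (316,82). Next I push the cradle home with closed fingers on the tab's +y face.

```bash
python3 - <<'E'
from h import *
m=np.load("w4.npz");R=m['R'];p=m['p']
for n,uv,z in[("tab",(318,79),.068),("tabL",(299,80),.068),("tabR",(334,79),.068),("heel",(258,56),.022),("end",(258,67),.034),("tip",(262,289),.03),("ctip",(262,288),.022),("rc",(292,58),.022)]:print(n,np.round(ray(m,uv,z),4),np.round(R.T@(ray(m,uv,z)-p),4))
E
python3 -m crank '[0.5,0,1.2,0, 1,0,3,0, 1.46,0,4.5,0, 1.46,0,5,0, 1.46,1.5,5,0, 1.46,3.2,5,0, 1.46,4.2,5,0, 1.46,4.5,5,0]' 0; python3 -m crank '[0,0,0,0,0,0,0,0]'
```

```text
tab [ 0.5967 -0.0891  0.068 ] [0.038  0.1102 0.0849]
tabL [ 0.5846 -0.0876  0.068 ] [0.0259 0.1102 0.0843]
tabR [ 0.6068 -0.0908  0.068 ] [0.0482 0.1102 0.085 ]
heel [ 0.5616 -0.0655  0.022 ] [-0.0005  0.1563  0.1021]
end [ 0.5602 -0.0737  0.034 ] [-0.0005  0.1443  0.0938]
tip [ 0.5311 -0.2618  0.03  ] [ 0.0031  0.1482 -0.0965]
ctip [ 0.5305 -0.266   0.022 ] [ 0.0032  0.1562 -0.1007]
rc [ 0.5867 -0.0713  0.022 ] [0.0252 0.1562 0.1007]
time_s: 9.0
tcp_pos: [0.5992, -0.0501, 0.0619]
orientation: [[0.985, -0.009, 0.173], [-0.173, 0.0, 0.985], [-0.008, -1.0, -0.001]]
ft_force: [0.3, 0.8, 0.6]
grip_width: 0.0005
time_s: 9.2
tcp_pos: [0.6032, -0.0505, 0.067]
orientation: [[0.985, 0.001, 0.173], [-0.173, -0.0, 0.985], [0.001, -1.0, -0.0]]
ft_force: [1.0, 0.6, 0.1]
grip_width: 0.0
```

```bash
python3 -m crank '[0,0,-0.4,0, 0,0,-0.8,0, 0,0,-1.1,0, 0,0,-1.5,0, 0,0,-1.9,0, 0,0,-2.3,0, 0,0,-2.7,0, 0,0,-3.1,0]'; python3 -m crank '[0,0,-0.35,0, 0,0,-0.7,0, 0,0,-1,0, 0,0,-1.2,0, 0,0,-1.4,0, 0,0,-1.5,0, 0,0,-1.5,0]'
```

```text
time_s: 10.0
tcp_pos: [0.5894, -0.1271, 0.0663]
orientation: [[0.985, 0.0, 0.172], [-0.172, 0.0, 0.985], [0.0, -1.0, 0.0]]
ft_force: [0.8, 1.8, 1.0]
grip_width: 0.0002
time_s: 10.7
tcp_pos: [0.5865, -0.1426, 0.0665]
orientation: [[0.987, -0.0, 0.16], [-0.16, 0.026, 0.987], [-0.004, -1.0, 0.026]]
ft_force: [6.0, 37.5, 10.3]
grip_width: -0.0003
```

```bash
python3 -m crank '[0,0,0.5,0, 0,0,1.0,0, 0,0,1.2,0, 0,0,1.2,0]';python3 - <<'E'
from h import *
s=arm.sense();print(s['tcp_pos'])
a=grab_frame("top")[155:255,255:405];b=grab_frame("scene")[190:330,220:360];w=grab_frame("wrist");np.savez("w5.npz",**{k:camera_model("wrist")[k] for k in("mtx","camera_from_world")},p=s['tcp_pos'],R=s['orientation'])
a=cv2.resize(a,(450,300),interpolation=2);b=cv2.resize(b,(300,300),interpolation=2)
o=np.zeros((600,800,3),np.uint8);o[:300,:450]=a;o[:300,450:750]=b;o[300:,:400]=cv2.resize(w,(400,300))
cv2.imwrite("pics/c5.png",o);cv2.imwrite("pics/w5.png",w)
E
```

```text
time_s: 11.1
tcp_pos: [0.5876, -0.1343, 0.0661]
orientation: [[0.985, -0.001, 0.172], [-0.172, -0.001, 0.985], [-0.001, -1.0, -0.001]]
ft_force: [-0.7, 1.0, -0.2]
grip_width: -0.0001
[ 0.58763816 -0.13432315  0.06607896]
```

View pics/c5.png

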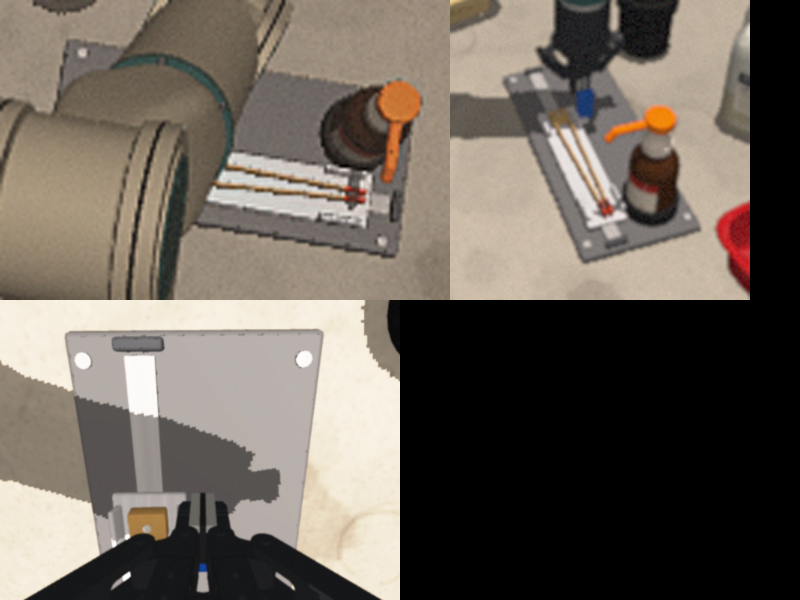

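The cradle has moved well toward the bottle, with the tongs still in it. In the top crop its tip end is at (370,200) and the stop at (395,205). In the wrist inset the heel edge is at (150,493). I'll convert that to travel.

```bash
python3 - <<'E'
from h import *
m=np.load("w5.npz");t=camera_model("top")
y=np.array([.168,.985,0]);f=np.array([.5433,-.1667,.022])
h=ray(m,(190,247),.022);print("heel travel",.1025-(h-f)@y,h)
for uv in[(255+370/3,155+197/3)]:
    e=ray(t,uv,.022);print("tip-end travel",-.1025-(e-f)@y)
e=ray(t,(255+388/3,155+205/3),.022);print("stop near face",-.1025-(e-f)@y)
h=ray(m,(150*1.28,(355-300)*1.28),.02);print("stop heel",(h-f)@y)
E
```

```text
heel travel 0.0649671472484873 [ 0.55155771 -0.130004    0.022     ]
tip-end travel 0.06915348751818425
stop near face 0.08695747046424267
stop heel 0.1256267616504322
```

My earlier zero was wrong. The heel stop sits 23 mm behind where the cradle started, so the cradle began about 24 mm in. Its measured 67 mm of travel therefore puts it at about 91 mm, against the home stop, which explains the 37 N. Next is the nozzle.

```bash
python3 -m crank '[0,-1.5,0.1,0, 0,-3.5,0.1,0, 0,-5.5,0,0, 0,-7,0,0, 0.2,-7.2,-1.6,0, 0.5,-7.2,-3.5,0, 0.8,-7.2,-5.5,0, 1.08,-7.2,-7.2,0]'; python3 -m crank '[0,0,-0.54,0, 0,0,-0.54,0, 0,0,-0.54,0]'; python3 - <<'E'
from h import *
s=arm.sense();print(s['tcp_pos']);print(to_tool([.581,-.3295,.21]))
w=grab_frame("wrist");t=grab_frame("top")[140:260,250:410]
o=np.zeros((384,1024,3),np.uint8);o[:,:512]=w;o[:,512:]=cv2.resize(t,(512,384),interpolation=2);cv2.imwrite("pics/c6.png",cv2.resize(o,(800,300)))
E
```

```text
time_s: 12.05
tcp_pos: [0.5823, -0.3197, 0.2467]
orientation: [[0.985, -0.0, 0.175], [-0.175, -0.002, 0.985], [0.0, -1.0, -0.002]]
ft_force: [-0.2, 0.9, 0.4]
grip_width: 0.0
time_s: 12.35
tcp_pos: [0.5814, -0.3277, 0.2459]
orientation: [[0.985, -0.0, 0.172], [-0.172, 0.002, 0.985], [-0.001, -1.0, 0.002]]
ft_force: [-0.2, 1.0, -0.3]
grip_width: 0.0001
[ 0.58140901 -0.32772183  0.24589187]
[-0.    1.44 -0.08]
```

View pics/c6.png

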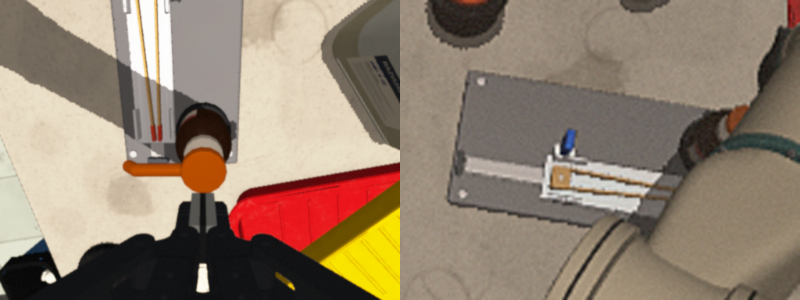

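The cradle is home with the tongs in it: heel at (548,178) in the top inset and red tips at (155,133) in the wrist inset. The cap is at (204,170), full-resolution (261,218).

```bash
python3 - <<'E'
from h import *
m=camera_model("wrist");P=ray(m,(261,218),.171);print(P);print(to_tool(P))
E
```

```text
[ 0.58435856 -0.32298578  0.171     ]
[0.06 3.   0.14]
```

```bash
python3 -m crank '[0.04,0.6,0.05,0, 0.04,1.1,0.05,0, 0.04,1.4,0.05,0, 0.04,1.6,0.05,0, 0.04,1.75,0.05,0, 0.04,1.9,0.05,0, 0.04,1.9,0.05,0, 0.04,1.9,0.05,0]'
```

```text
time_s: 13.25
tcp_pos: [0.5828, -0.328, 0.199]
orientation: [[0.985, 0.0, 0.172], [-0.172, -0.0, 0.985], [0.0, -1.0, -0.0]]
ft_force: [-0.1, -1.0, -0.0]
grip_width: 0.0
```

```bash
python3 -m crank '[0,0.1,0,0, 0,0.2,0,0, 0,0.3,0,0, 0,0.4,0,0, 0,0.5,0,0, 0,0.5,0,0]'
```

```text
time_s: 13.85
tcp_pos: [0.583, -0.3281, 0.1864]
orientation: [[0.985, 0.001, 0.172], [-0.172, -0.001, 0.985], [0.001, -1.0, -0.0]]
ft_force: [1.5, -0.6, 4.5]
grip_width: -0.0002
```

```bash
python3 -m crank '[0,0.07,0,0, 0,0.14,0,0, 0,0.2,0,0, 0,0.24,0,0, 0,0.24,0,0]'
```

```text
time_s: 14.35
tcp_pos: [0.583, -0.3282, 0.182]
orientation: [[0.985, 0.002, 0.172], [-0.172, -0.001, 0.985], [0.002, -1.0, -0.0]]
ft_force: [-1.1, 0.9, 13.2]
grip_width: 0.0
```

```bash
python3 -m crank '[0,-0.4,0,0, 0,-0.9,0,0, 0,-1.6,0,0, 0,-2.4,0,0, 0,-2.4,0,0, -0.3,-2.5,1.5,0, -0.7,-2.5,3.2,0, -1,-2.5,4.8,0]'; python3 -m crank '[0,0,0.57,0, 0,0,0.57,0, 0,0,0.57,0, 0,0,0.57,0]'; python3 - <<'E'
from h import *
s=arm.sense();print(s['tcp_pos']);m=camera_model("wrist")
print(to_tool([.5817,-.1915,.067]))
np.savez("w7.npz",mtx=m['mtx'],camera_from_world=m['camera_from_world'],p=s['tcp_pos'],R=s['orientation']);cv2.imwrite("pics/w7.png",grab_frame("wrist"))
E
```

```text
time_s: 15.15
tcp_pos: [0.5774, -0.2033, 0.2416]
orientation: [[0.985, -0.003, 0.173], [-0.173, 0.002, 0.985], [-0.003, -1.0, 0.001]]
ft_force: [0.8, -0.1, -0.2]
grip_width: -0.0001
time_s: 15.55
tcp_pos: [0.5805, -0.1939, 0.2427]
orientation: [[0.985, -0.001, 0.175], [-0.175, -0.002, 0.985], [-0.0, -1.0, -0.002]]
ft_force: [0.1, -0.8, -0.7]
grip_width: -0.0001
[ 0.58052719 -0.19392781  0.24268451]
[0.03 7.03 0.12]
```

View pics/w7.png

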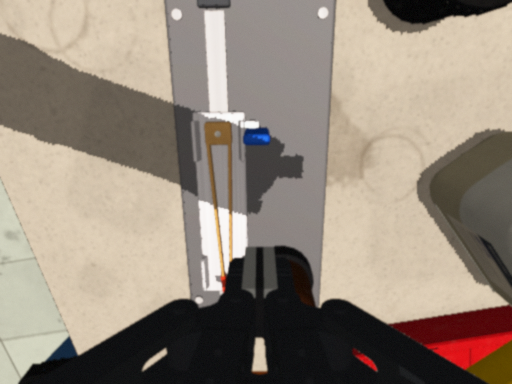

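The cradle is home with the tongs centred in it (block at (218,132)), and the tab top is at (257,132).

```bash
python3 - <<'E'
from h import *
m=np.load("w7.npz")
t=ray(m,(257,132),.068);h=ray(m,(218,113),.022);y=np.array([.17,.985,0]);f=np.array([.5433,-.1667,.022])
print(t,to_tool(t),"heel travel",.1025-(h-f)@y, "stop",(ray(m,(213,8),.02)-f)@y)
E
```

```text
[ 0.58649699 -0.15168737  0.068     ] [-0.06  6.99  1.71] heel travel 0.06783694126696094 stop 0.1263545008883803
```

```bash
python3 -m crank '[0.05,1.2,0.05,0, 0.05,3,0.05,0, 0.05,4.8,0.05,0, 0.05,6.2,0.05,0, 0.05,6.8,0.05,0, 0.05,7,0.05,0, 0.05,7,0.05,0, 0.05,7,0.05,0]'
```

```text
time_s: 16.4
tcp_pos: [0.5838, -0.1912, 0.0696]
orientation: [[0.985, 0.003, 0.172], [-0.172, -0.001, 0.985], [0.003, -1.0, -0.001]]
ft_force: [0.4, -0.0, -0.2]
grip_width: -0.0005
```

```bash
python3 -m crank '[0,0,0.4,0, 0,0,0.8,0, 0,0,1.1,0, 0,0,1.4,0, 0,0,1.8,0, 0,0,2.2,0, 0,0,2.6,0, 0,0,3,0]'; python3 -m crank '[0,0,0.4,0, 0,0,0.8,0, 0,0,1.1,0, 0,0,1.3,0, 0,0,1.4,0, 0,0,1.4,0]'
```

```text
time_s: 17.2
tcp_pos: [0.5956, -0.1154, 0.0678]
orientation: [[0.985, -0.0, 0.172], [-0.172, 0.0, 0.985], [-0.0, -1.0, 0.0]]
ft_force: [0.3, -2.6, 1.7]
grip_width: -0.0
time_s: 17.8
tcp_pos: [0.6006, -0.0854, 0.0678]
orientation: [[0.985, -0.001, 0.174], [-0.174, -0.005, 0.985], [-0.0, -1.0, -0.005]]
ft_force: [-1.3, -7.2, -0.3]
grip_width: 0.0001
```

```bash
python3 -m crank '[0,0,0.08,0, 0,0,0.16,0, 0,0,0.2,0, 0,0,0.2,0]'
```

```text
time_s: 18.2
tcp_pos: [0.6006, -0.0852, 0.0678]
orientation: [[0.984, -0.002, 0.177], [-0.177, -0.01, 0.984], [0.0, -1.0, -0.01]]
ft_force: [-2.5, -15.5, 0.1]
grip_width: -0.0001
```

At the stop: 15.5 N with no further motion. Now I back off, lift clear and check.

```bash
python3 -m crank '[0,0,-0.4,0, 0,0,-0.9,0, 0,-1,-1.2,0, 0,-3,-1.5,0, 0,-5,-2,0, 0,-6,-3,0, 0,-6,-3.5,0, 0,-6,-3.5,0]';python3 -m crank '[0,0,0,0,0,0,0,0]'; python3 - <<'E'
from h import *
s=arm.sense();print(s['tcp_pos'],s['ft_force']);m=camera_model("wrist");np.savez("w8.npz",mtx=m['mtx'],camera_from_world=m['camera_from_world'])
w=grab_frame("wrist");t=grab_frame("top")[140:290,90:290];c=grab_frame("scene")[130:310,140:340]
o=np.zeros((584,800,3),np.uint8);o[:384,:512]=w;o[384:,:266]=cv2.resize(t,(266,200));o[:288,512:]=cv2.resize(c,(288,288),interpolation=2);cv2.imwrite("pics/c8.png",o)
E
```

```text
time_s: 19.0
tcp_pos: [0.5867, -0.1653, 0.2184]
orientation: [[0.985, 0.001, 0.175], [-0.175, -0.0, 0.985], [0.001, -1.0, -0.0]]
ft_force: [-1.0, 0.7, -0.4]
grip_width: 0.0001
time_s: 19.2
tcp_pos: [0.5869, -0.161, 0.2161]
orientation: [[0.985, -0.003, 0.17], [-0.17, 0.002, 0.985], [-0.003, -1.0, 0.002]]
ft_force: [1.0, 0.4, -0.6]
grip_width: -0.0001
[ 0.58686143 -0.16103598  0.21608516] [ 0.98596738  0.43949446 -0.64201477]
```

View pics/c8.png

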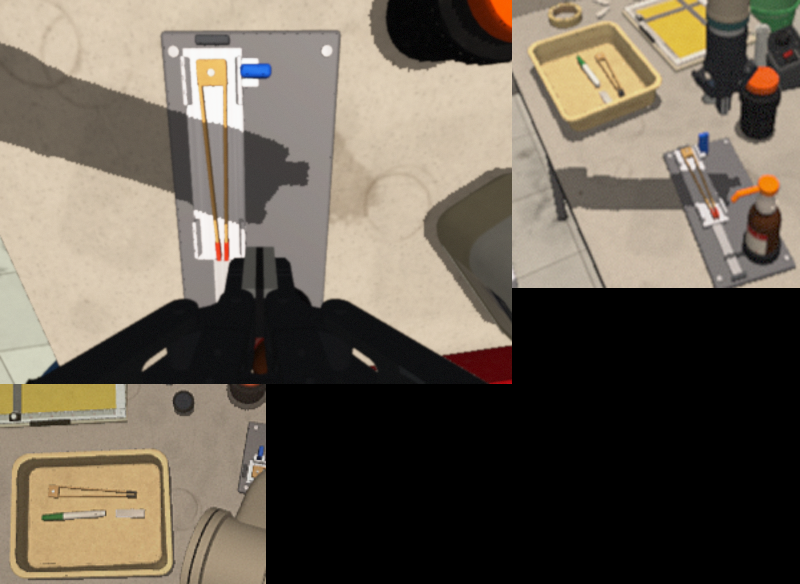

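The cradle's heel (211,48) now sits against the out stop (212,40). The tongs lie between the cheeks with red tips toward the bottle, the cap is up, and the other items are where they were. I'm handing in.

```bash
python3 - <<'E'
from h import *
m=np.load("w8.npz");y=np.array([.17,.985,0]);f=np.array([.5433,-.1667,.022])
print("heel travel",.1025-(ray(m,(211,48),.022)-f)@y,"tongs mid",((ray(m,(211,58),.034)+ray(m,(222,261),.03))/2-f)@y)
print(arm.close_job())
E
```

```text
heel travel -0.022091210475724543 tongs mid 0.020168905120969742
the job is handed in; nothing more can be done
None
```

The job is handed in at about 19 s of the 61 s allowed. All the steps were carried out in order, but the hand-in reports no verdict.

**What I did:** I gripped the red-tipped tongs at the middle, laid them in the cradle and let go. I pushed the cradle home on the blue tab, pressed the nozzle cap until it bottomed (13 N), and let it spring back. Then I pushed the cradle out to its stop (15 N with no further movement) and lifted clear.

**Last checks:**
- **Cradle:** it is against the out stop. By the camera it moved about 90 mm from home to out.
- **Tongs:** they lie between the cheeks with the red tips toward the bottle, about 2 mm off the cradle's middle lengthwise.
- **Nozzle and arm:** the cap looks up in the last picture. I saw nothing touching the robot, and the force readings were only about 1 N.
- **Loose things:** the black-tipped tongs, marker, film clip and loupe look undisturbed by eye.

**What disagreed:** I had assumed the cradle started fully out, but it began about 23 mm along its rail. So the push home met the stop early, with a short peak of about 37 N at the fingers. I backed off, re-measured from pictures, and confirmed it was home before pumping.

I viewed 10 pictures; three of them were composites of several camera frames.

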